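# Slide a milled bracket into its loading nest

### The job

Load the milled bracket into the nest: lay it flat on the open entry end of the nest's plate, long side along the fence, then slide it along the plate - never lifting it over the pocket - until it drops into the shallow pocket, and leave it lying flat and fully down in there. Go gently: the nest must not be pressed hard or rammed, and the two bushes and the hex key beside it are to be left alone.

Things in the scene. Friction and masses are not known exactly. Their poses are not given: they have to be found in the camera images.
- bracket_mid (a point): Centre of the loose milled bracket (about 0.16 kg, light metal): flat flange 46 mm (its x) x 72 mm (its y, the long side) x 10 mm thick, with a 31 x 31 mm square boss on its middle, 36 mm high over all. The point lies on the middle axis half-way up, 18 mm above the underside; z up. Starts flat on the cart top. Grip the boss by two opposite faces.
- nest: Dark steel base of the loading nest, fixed on the cart top, 264 mm (its x, +x = loading direction) x 90 mm (its y); origin at the centre of its underside. A low strip at its +y side is 16 mm high, inner face y = 35 mm. Between strip and fence lies a bright 220 mm long plate, its smooth top 18 mm above the cart top, locked anywhere within 18 mm either way of the middle along x.
- nest_fence (a point): Top edge of the inner face of the straight fence, half-way along the nest (x = 0, y = -31 mm, 26 mm above the cart top). The fence runs the nest's whole length along x; the bracket slides on its +y side; loose, it needs a push of some 1 to 5 N to slide. Axes as the nest's.
- nest_entry (a point): Point on the plate's top (18 mm above the cart top) at the entry end, nest x = -65 mm, y = -8 mm: the centre of the underside of a bracket that lies there along the fence, long side along nest x. Plate is there at every setting; the pocket then begins 26 mm or more beyond the bracket's front edge. Axes as the nest's.
- nest_pocket (a point): MIDDLE SETTING of the pocket's floor centre (nest x = 53, y = -6, 12 mm above cart top), a point of the base. The true pocket lies up to 18 mm either way along x: unmeasured, feel it. Pocket 76 mm in x, 6 mm deep, open to the fence; a bracket up to 3 mm off the fence drops in with 4 mm play in x and y. Its far wall is an end stop, 4 mm above the plate's top, level with a sunk flange.
- flanged_bush: Bystander: turned light-metal bush with a wide foot flange, 45 mm across, 30 mm high, standing beside the nest behind the fence. Origin at the centre of its underside.
- tall_bush: Bystander: narrower bush, 34 mm across, 36 mm high, standing beside the nest behind the fence. Origin at the centre of its underside.
- hex_key: Bystander: small L-shaped hex key, 36 x 99 x 9 mm, lying beside the nest on the side away from the fence. Origin at the middle of its underside.
Things that resemble listed ones, but are neither listed nor needed, are in the scene too. There is more than one size of the part that bears bracket_mid; the job needs the smaller.

How it is judged:
On the way, in this order (a step that is already met when the one before it is completed fails the run):
1. the bracket lies flat on the plate at the entry end, long side along the fence (x of bracket_mid in the frame of nest between -0.095 and -0.035 m and y of bracket_mid in the frame of nest between -0.013 and 0.006 m and z of bracket_mid in the frame of nest between 0.034 and 0.038 m and angle between the y axis of bracket_mid and the x axis of nest, either way round below 0.2 rad and angle between bracket_mid's own z axis and vertical below 0.06 rad), for 0.2 s.
2. the bracket has dropped into the pocket (x of bracket_mid in the frame of nest above 0.03 m and z of bracket_mid in the frame of nest below 0.032 m), for 0.2 s.
At the end, for the whole second after the job is handed in: The bracket lies at rest in the pocket: its centre 30 mm above the cart top to within 1.7 mm (underside on the pocket floor), tilted less than 0.03 rad, its long side along the nest's x to within 0.12 rad, between 30 and 76 mm along nest x and between -12 and 0 mm in nest y (x of bracket_mid in the frame of nest between 0.03 and 0.076 m and y of bracket_mid in the frame of nest between -0.012 and 0 m and z of bracket_mid in the frame of nest between 0.028 and 0.0317 m and angle between bracket_mid's own z axis and vertical below 0.03 rad and angle between the y axis of bracket_mid and the x axis of nest, either way round below 0.12 rad and linear speed of bracket below 0.01 m/s); the robot touches nothing.
It fails at once if the bracket is lifted clear of the plate over the sliding way or the pocket (more than 6 mm up, beyond nest x = -20 mm) (x of bracket_mid in the frame of nest between -0.02 and 0.15 m and y of bracket_mid in the frame of nest between -0.07 and 0.07 m and z of bracket_mid in the frame of nest above 0.042 m).
It fails at once if the bracket is pressed on the nest with more than 40 N while it slides and drops (beyond nest x = -30 mm) (x of bracket_mid in the frame of nest above -0.03 m and contact force between bracket and nest above 40 N).
It fails at once if the bracket is set down on the nest or pressed on it anywhere with more than 80 N (contact force between bracket and nest above 80 N).
It fails at once if the robot itself presses on the nest with more than 40 N (contact force between any of the fingers, the arm and nest above 40 N).
It fails at once if a bush or the hex key is moved by more than 15 mm (distance of any of flanged_bush, tall_bush, hex_key from where it was at the start of the episode above 0.015 m).
It also fails if it takes over 48 s, if anything falls off the work surface, if the arm or the gripper's body presses on something with over 40 N, if the wrist force passes 120 N, or if a joint passes its speed limit or range.

### The arm

A 6-joint arm with a two-finger parallel gripper is mounted at the origin on a cart in front of the work surface, level with it; the furniture and walls round the work are solid. World frame = base frame: x ahead of the robot, y to its left, z up, the work surface at z = 0. Lengths are in m, angles in rad, forces in N, time in s.
With the tool pointing down it reaches from about 0.325 to 0.775 m from the base axis. Payload 5.5 kg.
Tool frame: the origin (TCP) lies between the finger pads; the fingertips stand 8 mm ahead of it and the grasp point (between the pads) lies 11 mm behind it (tcp_to_tips is the distance from the TCP to the fingertips, in m); z points along the fingers, y is the direction in which the jaws open and shut (so a half turn about z gives the same grasp; the last joint's range is limited). The gripper opens to 88 mm and grips with 3 to 60 N. Pads are 20 mm wide; open, the fingers measure 115 mm over their backs; the gripper's body (75 mm by 178 mm) begins 61 mm behind the grasp point.
Start: joints at [-1.216, 0.091, 1.231, -0, 1.82, -0.057], TCP at [0.24, -0.55, 0.231] pointing down, gripper open.
Joint ranges: [-2.87, 2.87], [-0.86, 2.18], [0.17, 2.46], [-1.51, 4.65], [0.06, 2.69], [-2.65, 2.65]. Speed limits (rad/s): [2.57, 2.57, 3.01, 3.14, 3.14, 3.14].

### API

Orientations are given as a unit quaternion [w, x, y, z].
In Python, from bench import * gives the robot as it stands. Calls block until the motion is done:
- move_to(position, orientation): joint-space move of the TCP to a pose.
- move_l(position, speed=0.15, orientation=None): straight line of the TCP; orientation=None keeps the orientation; speed is the mean speed in m/s.
- movej(angles): joint-space move.
- gripper_open() and close(): open the fingers fully, or close them until they stop; the grip force is fixed at half the most.
- hold(seconds).
- inverse_kinematics(position, orientation): joint angles nearest the present ones, or None.
- state(): the state.
- get_image(name): name is "side" or "top"; returns a dict with "frame" (400x640x3 uint8, blue, green, red), "depth" (400x640 float32, m along the optical axis (not along the pixel's ray), 0 where there is no reading), "camera_matrix" (3x3 intrinsics, pixels), "k1" (the pictures are not rectified: a ray, as slopes to the right and down, at radius r is drawn at 1 + k1 r^2 times it, then the intrinsics apply), "view" (4x4, takes a point from world to camera coordinates). Camera axes: x right, y up, looking along -z (the intrinsics and any distortion apply to the point x, -y, -z); pixel columns grow to the right and rows downward; lengths in m; the calibration is good to about 2 mm. A picture is of the moment at which its call begins.
A pose or a line that the arm cannot do raises IKError and nothing moves.
- job_done(): hands the job in, once; it reports no verdict.
The state is a dict: "time": time; "joint_pos": joint angles; "dq": joint speeds; "joint_torque": joint torques, N m; "ee_pos": TCP position; "ee_rot": TCP orientation; "ft_force": force on the tool from outside, world axes, zero at the start; "moment": the same for the moment, N m; "finger_gap": finger opening in m.
Only numpy, scipy, OpenCV 4.12 (cv2) and the standard library are available. Lean on these libraries where they do the work, as an engineer would, in place of code of your own. Each camera call takes 0.05 s, during which the arm holds its last target. There are 200 camera calls.

## Working session

There is one attempt and no reset: what is moved stays moved. The work goes in short steps, each a Python script; the robot and the scene stay as the last script left them, time stands still between calls to the robot, and variables do not carry over. Pictures are saved under pics/ and viewed, on a budget of 10 in all, crops included, one or two more only if the job needs it, and the job is handed in when it is done.

```bash
mkdir -p pics; cat > h.py <<'E'
from bench import *
import numpy as np, cv2
def grab(n):
    im=get_image(n); return im
def rays(im,uv):
    K=im["camera_matrix"]; d=np.array([0,0,0,0,0.]); d[0]=im["k1"]
    p=cv2.undistortPoints(np.array(uv,float).reshape(-1,1,2),np.array(K,float),d[:4]).reshape(-1,2)
    T=np.linalg.inv(im["view"]); dc=np.c_[p[:,0],-p[:,1],-np.ones(len(p))]
    return T[:3,3], dc@T[:3,:3].T, p
def onplane(im,uv,z):
    o,d,_=rays(im,uv); t=(z-o[2])/d[:,2]; return o+d*t[:,None]
def cloud(im):
    D=im["depth"]; v,u=np.nonzero(D>0)
    o,d,_=rays(im,np.c_[u,v]); P=np.full(D.shape+(3,),np.nan); P[v,u]=o+d*D[v,u][:,None]; return P
E
python3 - <<'E'
from h import *
for n in("top","side"):
    im=grab(n); cv2.imwrite(f"pics/{n}0.png",im["frame"]); np.savez(f"pics/{n}0.npz",**im)
    T=np.linalg.inv(im["view"]);print(n,T.round(3),im["camera_matrix"],im["k1"])
print(state())
E
```

```text
top [[-0.029  0.984 -0.175  0.34 ]
 [-0.999 -0.025  0.023 -0.049]
 [ 0.019  0.176  0.984  1.03 ]
 [ 0.     0.     0.     1.   ]] [[466.98435481   0.         313.5744841 ]
 [  0.         466.98435481 193.22728816]
 [  0.           0.           1.        ]] -0.08595794279940162
side [[-0.687 -0.491  0.536  0.964]
 [ 0.726 -0.456  0.514  0.362]
 [-0.008  0.743  0.67   0.643]
 [ 0.     0.     0.     1.   ]] [[444.25153878   0.         321.64559101]
 [  0.         444.25153878 197.80073602]
 [  0.           0.           1.        ]] 0.01338450454418206
{'time': 0.1, 'joint_pos': array([-1.21571115e+00,  9.17797176e-02,  1.23177093e+00,  6.64151700e-06,
        1.81977845e+00, -5.67235421e-02]), 'dq': array([-1.30785626e-03, -7.31545327e-04, -2.81901500e-03, -1.79917019e-05,
        1.34480275e-03, -1.96291377e-03]), 'joint_torque': array([ 3.55204473e-03, -4.47860420e+01, -4.07568455e+01,  7.02715642e-02,
        2.84453959e-02, -1.31191737e-04]), 'ee_pos': array([ 0.24006155, -0.54961151,  0.22961915]), 'ee_rot': array([-8.59058233e-04,  9.78875950e-01,  2.04453222e-01, -1.25859020e-04]), 'ft_force': array([ 0.35953713, -0.62873904, -0.13227356]), 'moment': array([-0.03635286,  0.06619112, -0.01923286]), 'finger_gap': 0.08799978276253845}
```

View pics/top0.png

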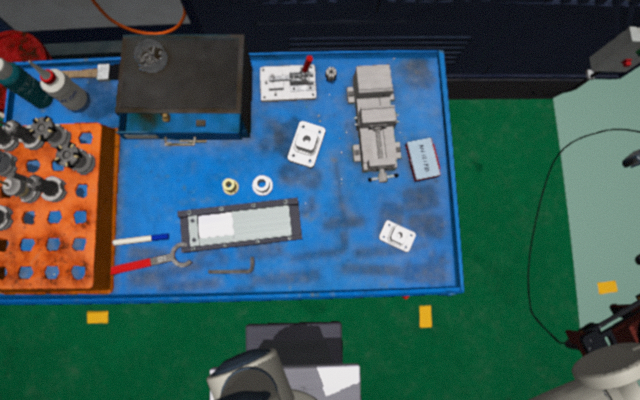

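View pics/side0.png

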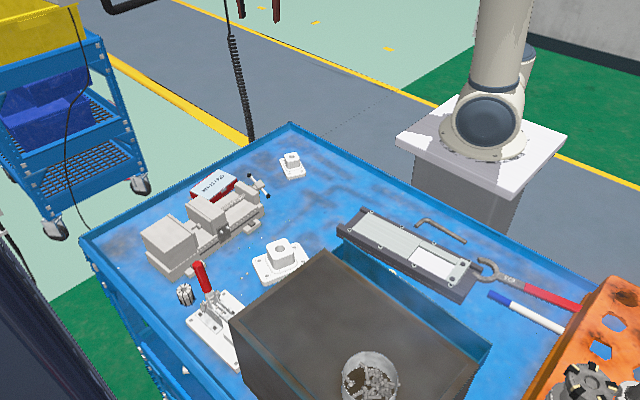

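```bash
python3 - <<'E'
from h import *
ld=lambda n:dict(np.load(f"pics/{n}0.npz"))
t=ld("top");s=ld("side")
a=cv2.resize(t["frame"][170:285,165:425],None,fx=3,fy=3,interpolation=2)[:, :780]
cv2.imwrite("pics/ct.png",a)
b=cv2.resize(s["frame"][140:310,240:500],None,fx=3,fy=3,interpolation=2)
cv2.imwrite("pics/cs.png",b)
for im,n in((t,"top"),(s,"side")):
    P=cloud(im)
    Z=P[...,2]; m=(P[...,0]>.3)&(P[...,0]<.7)&(P[...,1]>-.35)&(P[...,1]<.25)
    print(n,"table z",np.median(Z[m&(abs(Z)<.012)]))
    # blobs of height
    mm=(m&(Z>.006)&(Z<.06)).astype(np.uint8)
    k,l,st,c=cv2.connectedComponentsWithStats(mm)
    for i in range(1,k):
        if st[i,4]>40:
            q=P[l==i]; print(st[i],q.mean(0).round(3),q.min(0).round(3),q.max(0).round(3))
E
```

```text
top table z 0.0004318941050784897
[ 352  111   50   72 1980] [ 0.613 -0.214  0.037] [ 0.536 -0.274  0.006] [ 0.699 -0.164  0.06 ]
[242 113   9  25 110] [0.667 0.071 0.032] [0.653 0.066 0.006] [0.697 0.085 0.06 ]
[ 288  121   37   47 1114] [ 0.631 -0.06   0.025] [ 0.582 -0.102  0.006] [ 0.689 -0.018  0.054]
[ 406  138   32   43 1004] [ 0.592 -0.32   0.022] [ 0.544 -0.35   0.006] [ 0.639 -0.288  0.029]
[252 176  21  20 237] [0.54  0.04  0.021] [0.521 0.018 0.006] [0.564 0.063 0.036]
[222 179  16  16 163] [0.539 0.111 0.026] [0.525 0.096 0.006] [0.554 0.127 0.041]
[ 167  198  135   69 5135] [0.452 0.094 0.017] [ 0.368 -0.044  0.006] [0.509 0.25  0.034]
[379 221  37  30 654] [ 0.421 -0.252  0.019] [ 0.39  -0.294  0.006] [ 0.455 -0.214  0.04 ]
[208 257  46  16 163] [0.359 0.101 0.009] [0.352 0.062 0.006] [0.384 0.16  0.013]
[166 287 279  12 956] [ 0.304 -0.063  0.014] [ 0.3   -0.349  0.006] [0.309 0.249 0.023]
side table z 0.00014030106168450018
[ 298  127  227  125 1208] [ 0.305 -0.009  0.012] [ 0.3   -0.349  0.006] [0.311 0.25  0.019]
[279 152  27  26 460] [ 0.43  -0.244  0.02 ] [ 0.397 -0.293  0.006] [ 0.458 -0.211  0.038]
[ 187  169   84   80 3228] [ 0.616 -0.23   0.032] [ 0.537 -0.349  0.006] [ 0.7   -0.161  0.06 ]
[ 336  206  168   98 5847] [0.458 0.11  0.017] [ 0.366 -0.042  0.006] [0.513 0.25  0.032]
[414 218  53  24 163] [0.36  0.106 0.008] [0.351 0.063 0.006] [0.387 0.162 0.011]
[ 252  238   57   46 1566] [ 0.644 -0.054  0.026] [ 0.584 -0.102  0.006] [ 0.689 -0.025  0.052]
```

View pics/ct.png

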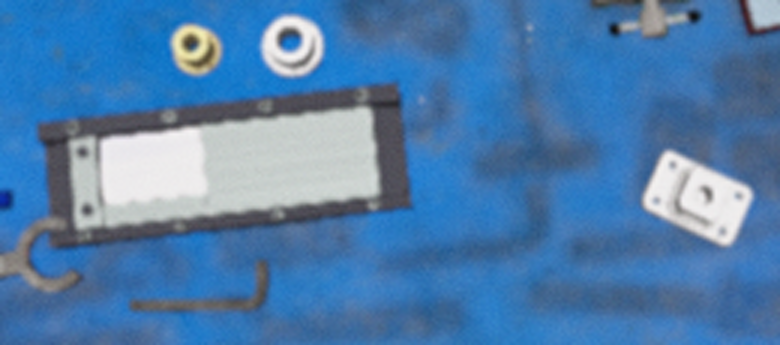

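View pics/cs.png

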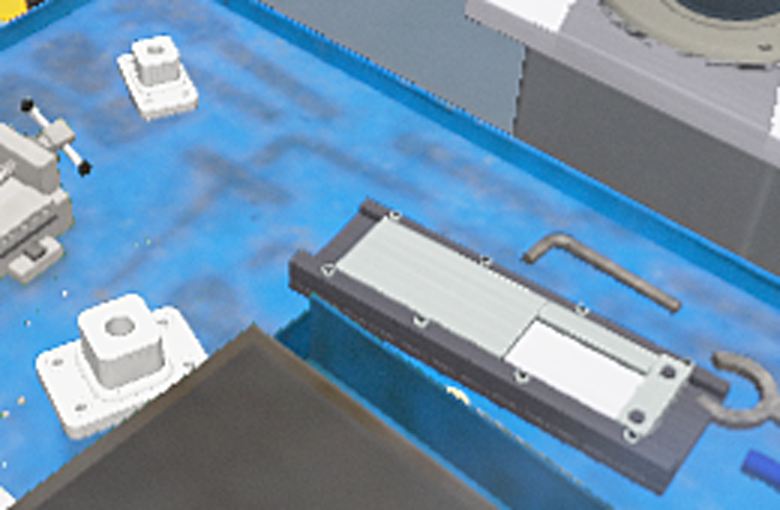

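```bash
python3 - <<'E'
from h import *
ld=lambda n:dict(np.load(f"pics/{n}0.npz"))
t=ld("top")
F=t["frame"]; hsv=cv2.cvtColor(F,cv2.COLOR_BGR2HSV); S,V=hsv[...,1],hsv[...,2]
sub=np.zeros(S.shape,bool); sub[195:255,175:305]=1
print("V/S samples",[(tuple(hsv[y,x])) for x,y in((183,230),(240,223),(215,223),(298,225),(150,200),(398,235),(191,226))])
dark=((S<110)&(V<120)&sub).astype(np.uint8)
bright=((S<60)&(V>150)&sub).astype(np.uint8)
white=((S<40)&(V>225)&sub).astype(np.uint8)
P=cloud(t)
def big(m):
    c,_=cv2.findContours(m,cv2.RETR_EXTERNAL,cv2.CHAIN_APPROX_NONE); return max(c,key=cv2.contourArea)
for n,m,z in(("all",dark|bright,.02),("bright",bright,.018),("white",white,.012)):
    c=big(m); w=onplane(t,c.reshape(-1,2),z)
    r=cv2.minAreaRect((w[:,:2]*1000).astype(np.float32)); print(n,r,cv2.boxPoints(r).round(1).tolist())
# edge lines by row/col scanning: upper edge of all, lower edge of all
A=(dark|bright)
for n,m,zu,zl in(("all",A,.026,0.0),("bright",bright,.018,.018)):
    cols=[u for u in range(195,290)]
    up=np.array([(u,np.nonzero(m[:,u])[0].min()-.5) for u in cols]);lo=np.array([(u,np.nonzero(m[:,u])[0].max()+.5) for u in cols])
    for k,e,z in(("up",up,zu),("lo",lo,zl)):
        w=onplane(t,e,z); p=np.polyfit(w[:,1],w[:,0],1);r=w[:,0]-np.polyval(p,w[:,1]);p=np.polyfit(w[abs(r)<.002,1],w[abs(r)<.002,0],1); print(n,k,"x=%.4f + %.4f y"%(p[1],p[0]),"ang",np.arctan(p[0]),abs(r).mean())
# end rows
for v in range(205,250,3):
    u=np.nonzero(A[v])[0]; b=np.nonzero(bright[v])[0]; q=np.nonzero(white[v])[0]
    print(v,u.min(),u.max(),b.min() if len(b) else '',b.max() if len(b) else '',(q.min(),q.max()) if len(q) else '')
# bracket
m=((S<90)&(V>110)); z=np.zeros_like(m); z[212:260,370:425]=1; m=(m&z).astype(np.uint8)
c=big(m); r=cv2.minAreaRect((onplane(t,c.reshape(-1,2),.008)[:,:2]*1000).astype(np.float32)); print("brk flange",r)
q=P[(P[...,2]>.030)&(z>0)]; print("boss",q.mean(0),len(q),cv2.minAreaRect((q[:,:2]*1000).astype(np.float32)))
z[:]=0; z[110:180,275:335]=1; c=big(((S<90)&(V>110)&z).astype(np.uint8));print("other",cv2.minAreaRect((onplane(t,c.reshape(-1,2),.008)[:,:2]*1000).astype(np.float32)))
s=ld("side");Q=cloud(s);z=np.zeros(S.shape,bool);z[148:182,275:310]=1
q=Q[(Q[...,2]>.030)&z]; print("boss side",q.mean(0),len(q),cv2.minAreaRect((q[:,:2]*1000).astype(np.float32)))
E
```

```text
V/S samples [(np.uint8(137), np.uint8(22), np.uint8(83)), (np.uint8(81), np.uint8(9), np.uint8(203)), (np.uint8(150), np.uint8(1), np.uint8(236)), (np.uint8(120), np.uint8(23), np.uint8(89)), (np.uint8(104), np.uint8(200), np.uint8(200)), (np.uint8(150), np.uint8(1), np.uint8(235)), (np.uint8(78), np.uint8(6), np.uint8(200))]
all ((452.13427734375, 95.84486389160156), (92.83975982666016, 274.3151550292969), 5.04419469833374) [[393.79998779296875, 228.39999389648438], [418.0, -44.900001525878906], [510.3999938964844, -36.70000076293945], [486.29998779296875, 236.60000610351562]]
bright ((452.5204162597656, 90.16724395751953), (65.82302856445312, 220.097900390625), 5.163160800933838) [[409.79998779296875, 196.8000030517578], [429.6000061035156, -22.399999618530273], [495.20001220703125, -16.5], [475.3999938964844, 202.6999969482422]]
white ((455.4541015625, 142.8824005126953), (47.12705993652344, 74.02291870117188), 5.490365505218506) [[428.5, 177.5], [435.5, 103.80000305175781], [482.5, 108.30000305175781], [475.3999938964844, 182.0]]
all up x=0.5059 + -0.0878 y ang -0.087550314010258
[... 618 characters left out ...]
 182 300 189 290 (np.int64(200), np.int64(233))
235 182 300 190 289 (np.int64(200), np.int64(223))
238 182 300 190 262 
241 182 278 190 258 
244 186 265 190 211 
247 176 226   
brk flange ((426.4688720703125, -256.88751220703125), (77.12378692626953, 61.02461624145508), 61.630619049072266)
boss [ 0.42069591 -0.25389782  0.03619295] 190 ((420.74261474609375, -254.3868408203125), (31.458450317382812, 31.839086532592773), 61.541542053222656)
other ((636.5633544921875, -59.97202682495117), (66.13136291503906, 100.9930191040039), 69.75553894042969)
boss side [ 0.42385017 -0.25037179  0.03497988] 132 ((422.5869140625, -252.1110382080078), (33.21359634399414, 30.631717681884766), 61.19491195678711)
```

```bash
python3 - <<'E'
from h import *
t=dict(np.load("pics/top0.npz")); s=dict(np.load("pics/side0.npz"))
a=np.arctan(.0882); ex=np.array([-np.sin(a),np.cos(a)]); ey=np.array([-np.cos(a),-np.sin(a)])
# y origin from 4 lines (x at y=.09)
f=lambda c,k,yn: np.array([c+k*.09,.09])@ey-yn*.001
print("y0",[f(.5059,-.0878,-45),f(.4182,-.0894,45),f(.4930,-.0884,-31),f(.4275,-.0872,35)])
for v in(220,226,232):
  for n,u,z in(("R",{220:299,226:299,232:300}[v]+.5,(0,.012)),("L",{220:181,226:181,232:182}[v]-.5,(0,.012)),("pR",{220:289,226:290,232:290}[v]+.5,(.018,)),("pL",{220:189,226:189,232:189}[v]-.5,(.018,.022)),("wR",{220:232,226:231,232:233}[v]+.5,(.012,.018)),("wL",{220:199,226:199,232:200}[v]-.5,(.012,.022))):
    print(v,n,[round(float(onplane(t,[[u,v]],zz)[0,:2]@ex),4) for zz in z])
# cloud heights profile in nest frame (side+top), relative
for im in(t,s):
    P=cloud(im).reshape(-1,3); P=P[np.isfinite(P).all(1)]
    X=P[:,:2]@ex;Y=P[:,:2]@ey+.458
    m=(Y>-.022)&(Y<.008)
    print([(int(b*1000),round(float(np.median(P[m&(abs(X-b)<.002),2]))*1000,1)) for b in np.arange(-.09,.205,.006) if (m&(abs(X-b)<.002)).any()])
E
```

```text
y0 [np.float64(-0.4589795088549466), np.float64(-0.46147520796342284), np.float64(-0.4600756029109002), np.float64(-0.46093647850970587)]
220 R [-0.0816, -0.0815]
220 L [0.1813, 0.1782]
220 pR [-0.0599]
220 pL [0.1592, 0.1583]
220 wR [0.0643, 0.0635]
220 wL [0.1387, 0.1365]
226 R [-0.0801, -0.0801]
226 L [0.1822, 0.1792]
226 pR [-0.0606]
226 pL [0.1602, 0.1592]
226 wR [0.0677, 0.0668]
226 wL [0.1397, 0.1375]
232 R [-0.0808, -0.0808]
232 L [0.1809, 0.1779]
232 pR [-0.0592]
232 pL [0.1611, 0.1602]
232 wR [0.0645, 0.0636]
232 wL [0.1385, 0.1364]
[(-90, 0.6), (-83, 0.9), (-77, 8.5), (-71, 8.2), (-65, 8.7), (-59, 13.6), (-53, 18.0), (-47, 18.6), (-41, 18.4), (-35, 17.8), (-29, 18.9), (-23, 18.3), (-17, 18.2), (-11, 19.0), (-5, 19.1), (0, 18.4), (6, 18.4), (12, 18.7), (18, 18.4), (24, 18.4), (30, 18.5), (36, 19.0), (42, 18.4), (48, 18.9), (54, 18.8), (60, 18.7), (66, 14.7), (72, 12.2), (78, 12.4), (84, 11.9), (90, 12.7), (96, 12.3), (102, 11.6), (108, 11.6), (114, 12.3), (120, 11.2), (126, 11.5), (132, 12.0), (138, 13.0), (144, 22.3), (150, 22.5), (156, 22.5), (162, 10.2), (168, 8.2), (174, 7.6), (180, 7.8), (186, 0.4), (192, -0.6), (198, -0.2), (204, 0.3)]
[(-90, -0.5), (-83, 0.1), (-77, 8.4), (-71, 8.2), (-65, 8.4), (-59, 17.4), (-53, 18.1), (-47, 17.6), (-41, 17.9), (-35, 17.8), (-29, 18.3), (-23, 18.0), (-17, 18.5), (-11, 18.2), (-5, 18.5), (0, 17.8), (6, 17.8), (12, 18.2), (18, 18.3), (24, 17.5), (30, 18.3), (36, 18.4), (42, 18.2), (48, 18.2), (54, 18.4), (60, 18.3), (66, 15.0), (72, 12.3), (78, 12.2), (84, 12.1), (90, 12.0), (96, 12.1), (102, 11.6), (108, 12.3), (114, 11.7), (120, 12.0), (126, 12.4), (132, 11.9), (138, 12.3), (144, 22.5), (150, 21.8), (156, 22.5), (162, 10.1), (168, 8.2), (174, 7.9), (180, 8.0), (186, -0.1), (192, -1.4), (198, -1.1), (204, -0.8)]
```

```bash
cat >> h.py <<'E'
A=np.arctan(.0882); EX=np.array([-np.sin(A),np.cos(A)]); EY=np.array([-np.cos(A),-np.sin(A)]); O=.050*EX-.4604*EY
def W(x,y,z): return np.r_[O+x*EX+y*EY,z]
def q(deg): r=np.radians(deg)/2; return np.array([0,np.cos(r),np.sin(r),0])
def rep(tag=""):
    s=state(); d=s["ee_pos"][:2]-O; f=s["ft_force"]
    print(tag,"t%.2f"%s["time"],"nest",(np.r_[d@EX,d@EY,s["ee_pos"][2]]*1000).round(1),"F nest",np.r_[f[:2]@EX,f[:2]@EY,f[2]].round(1),"gap %.4f"%s["finger_gap"]); return s
def fn():
    f=state()["ft_force"]; return np.r_[f[:2]@EX,f[:2]@EY,f[2]]
E
python3 - <<'E'
from h import *
b=np.array([.4217,-.2532]); Q=q(61.5-90)
print(inverse_kinematics(np.r_[b,.021],Q),inverse_kinematics(W(-.065,-.003,.04),q(np.degrees(A))))
move_to(np.r_[b,.10],Q); rep()
move_l(np.r_[b,.021],.12); rep("down")
close(); rep("closed")
move_l(np.r_[b,.11],.15); rep("up")
im=grab("side"); cv2.imwrite("pics/lift.png",cv2.resize(im["frame"][60:260,200:460],None,fx=3,fy=3))
E
```

```text
[-6.09911697e-01 -1.39903418e-01  1.83208721e+00 -4.44089210e-16
  1.44940886e+00  1.45830347e+00] [-1.77840083e-02 -2.36713476e-01  1.88176364e+00 -4.44089210e-16
  1.49654249e+00  1.46503997e+00]
 t1.49 nest [-339.9   62.6  100.4] F nest [ 0.2 -1.1 -0.6] gap 0.0875
down t2.30 nest [-339.7   62.2   21.8] F nest [-0.2  0.7  0.9] gap 0.0881
closed t3.21 nest [-339.2   62.6   21. ] F nest [-0.2 -0.7  0.3] gap 0.0308
up t3.95 nest [-338.9   63.   108.9] F nest [-0.   0.2 -2.8] gap 0.0309
```

View pics/lift.png

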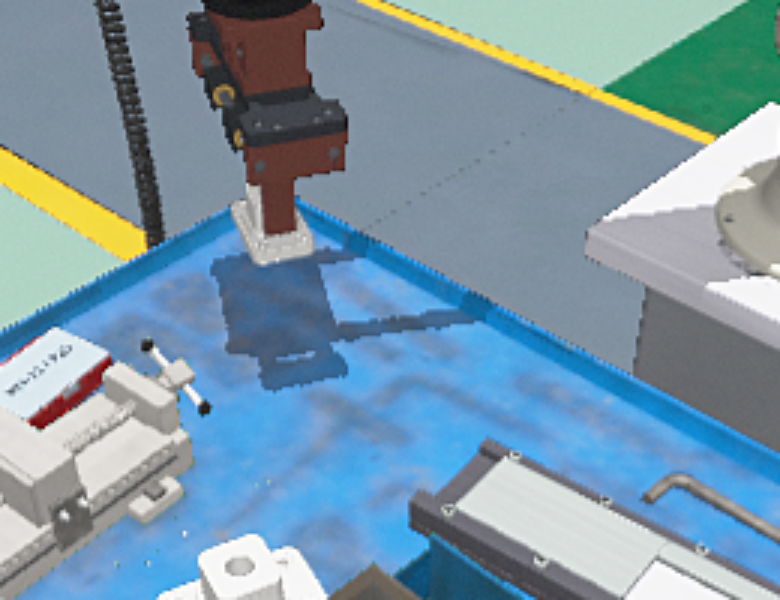

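```bash
python3 - <<'E'
from h import *
QN=q(np.degrees(A))
move_to(W(-.065,-.002,.11),QN); rep("above")
move_l(W(-.065,-.002,.046),.1); hold(.2); s=rep("pre"); f0=fn()
z=.043
while z>.034:
    move_l(W(-.065,-.002,z),.02); f=fn()-f0; print(round(z,4),f.round(1))
    if f[2]>4: break
    z-=.001
rep("set")
y=-.002
hold(.1); f1=fn()
while y>-.014:
    y-=.001; move_l(W(-.065,y,z),.02); f=fn()-f1; print("y",round(y,4),f.round(1))
    if f[1]>5: break
rep("fence")
im=grab("top"); cv2.imwrite("pics/set.png",cv2.resize(im["frame"][170:270,165:325],None,fx=4,fy=4))
E
```

```text
above t5.09 nest [-65.8  -1.9 109.7] F nest [ 0.4  0.8 -0.9] gap 0.0308
pre t6.08 nest [-65.   -2.5  46.9] F nest [-0.3  0.7 -2.5] gap 0.0309
0.043 [-0.2 -0.5  1.9]
0.042 [-0.1 -0.4  1.4]
0.041 [ 0.2 -1.2  0. ]
0.04 [ 1.1 -1.5  1.4]
0.039 [ 0.3 -0.6  0.6]
0.038 [0.3 3.9 7.9]
set t7.63 nest [-65.   -2.   38.9] F nest [-0.   4.6  5.4] gap 0.0309
y -0.003 [0.2 1.3 0.1]
y -0.004 [-0.9 -0.6 -0.2]
y -0.005 [ 0.1 -0.4 -0.1]
y -0.006 [-0.9  0.8 -0.7]
y -0.007 [-0.4 -0.2 -0.1]
y -0.008 [-0.2  1.3  0.7]
y -0.009 [-0.6  6.5  4.1]
fence t9.48 nest [-65.   -7.9  39. ] F nest [-0.3 10.3  9.8] gap 0.0307
```

View pics/set.png

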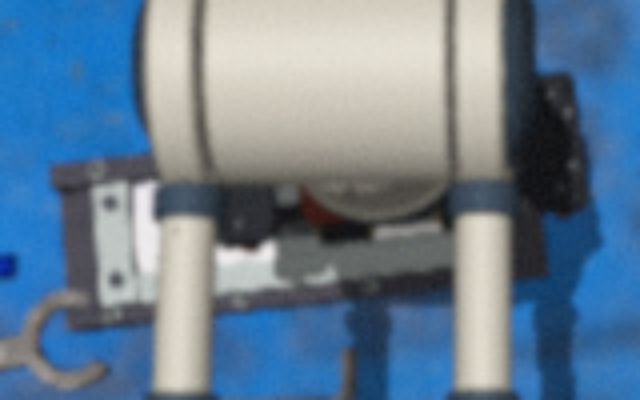

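```bash
python3 - <<'E'
from h import *
z=.0388;Y=-.0068
move_l(W(-.065,Y,z),.02); hold(.3); f1=fn(); rep("start")
x=-.065
while x<.068:
    x+= .005 if x<.037 else .001
    move_l(W(x,Y,z),.04 if x<.038 else .02); f=fn()
    if x>.037 or abs(x*1000%20)<5: print(round(x,3),f.round(1))
    if f[2]>12: z+=.0005; print("z up",z)
    if f[1]>8: Y+=.0005; print("Y",Y)
    if f[0]<-8: break
    if abs(f).max()>25: print("stop",f); break
rep("end")
E
```

```text
start t10.10 nest [-65.   -6.7  38.9] F nest [-0.2  3.3  3.4] gap 0.0310
-0.055 [-0.  -1.2  2.5]
-0.035 [-1.9  0.9  5.6]
-0.015 [-2.8  0.1  4.8]
0.005 [-1.7 -0.6  4.9]
0.025 [-2.1 -0.1  6.2]
0.04 [-3.3  0.9  5.6]
0.041 [-4.5  0.2  5.7]
0.042 [-3.9  0.3  5.5]
0.043 [-3.1 -0.5  5.3]
0.044 [-2.4 -0.9  4.7]
0.045 [-3.1  0.5  5.7]
0.046 [-3.9  0.1  5.7]
0.047 [-3.   0.1  5.1]
0.048 [-3.1  0.   5.5]
0.049 [-3.4  0.   5.2]
0.05 [-3.4 -0.4  4.7]
0.051 [-3.1 -1.   5.2]
0.052 [ 0.9 -0.4 -2.3]
0.053 [-0.1  0.1 -2.6]
0.054 [ 0.1  1.  -1.1]
0.055 [-0.5  0.6 -2. ]
0.056 [-4.8  1.1 -0.7]
0.057 [-8.9  1.  -0. ]
end t20.25 nest [55.3 -6.7 38.9] F nest [-8.9  1.  -0. ] gap 0.0310
```

Support vanished at x≈52 mm and the end stop was felt at ≈55 mm: the bracket is over the pocket. Back off to the middle and lower it.

```bash
python3 - <<'E'
from h import *
X=.0535;Y=-.0068
move_l(W(X,Y,.0388),.02); hold(.1)
z=.038
while z>.0305:
    move_l(W(X,Y,z),.02); f=fn(); print(round(z,4),f.round(1))
    if f[2]>2 or abs(f).max()>8: break
    z-=.001
hold(.3); rep("low")
gripper_open(); rep("open")
move_l(W(X,Y,.12),.1)
move_l(W(-.12,.02,.2),.25); rep("away")
for n in("top","side"):
    im=grab(n); P=cloud(im); 
    d=P[...,:2]-O; x=d@EX; y=d@EY; Z=P[...,2]
    m=(x>0)&(x<.11)&(y>-.05)&(y<.04)&(Z>.038)&(Z<.07)
    r=cv2.minAreaRect((np.c_[x[m],y[m]]*1000).astype(np.float32)); 
    k=m&(Z>np.median(Z[m])-.004); C=np.c_[P[k][:,:2],np.ones(k.sum())]; pl=np.linalg.lstsq(C,Z[k],rcond=None)[0]
    print(n,"boss",m.sum(),"rect",r,"z top",np.median(Z[m]),"slope",pl[:2])
    fl=(abs(y+.007)<.02)&(Z>.014)&(Z<.03)
    for a,b in((.02,.034),(.072,.086)): print("flange z",a,np.median(Z[fl&(x>a)&(x<b)]))
    c=im["frame"][170:270,165:325] if n=="top" else im["frame"][190:310,330:500]
    cv2.imwrite(f"pics/fin_{n}.png",cv2.resize(c,None,fx=4,fy=4,interpolation=2))
E
```

```text
0.038 [ 0.2 -0.5 -2.4]
0.037 [ 0.3  0.4 -1.3]
0.036 [-0.1  0.5 -1.6]
0.035 [-0.6  0.6 -2. ]
0.034 [ 0.1  0.  -0.9]
0.033 [-0.4  0.2 -1.5]
0.032 [-0.8  4.3  6.5]
low t22.73 nest [53.5 -6.8 32.9] F nest [-0.5  3.7  5.3] gap 0.0309
open t23.72 nest [53.5 -6.8 32. ] F nest [ 0.8 -0.5  0. ] gap 0.0880
away t25.68 nest [-119.4   20.2  199.1] F nest [ 0.4  0.3 -0.8] gap 0.0876
top boss 193 rect ((52.695762634277344, -5.973606109619141), (29.837995529174805, 31.564043045043945), 3.24776029586792) z top 0.04799532689990349 slope [ 0.00530782 -0.00143844]
flange z 0.02 nan
flange z 0.072 0.022300967103613623
side boss 297 rect ((54.579185485839844, -7.8166961669921875), (30.780057907104492, 33.303428649902344), 0.8715254068374634) z top 0.04749514911527619 slope [-0.02260194 -0.003868  ]
flange z 0.02 0.021959878403122524
flange z 0.072 0.022276880221272
  return _methods._mean(a, axis=axis, dtype=dtype,
  ret = ret.dtype.type(ret / rcount)
```

View pics/fin_side.png

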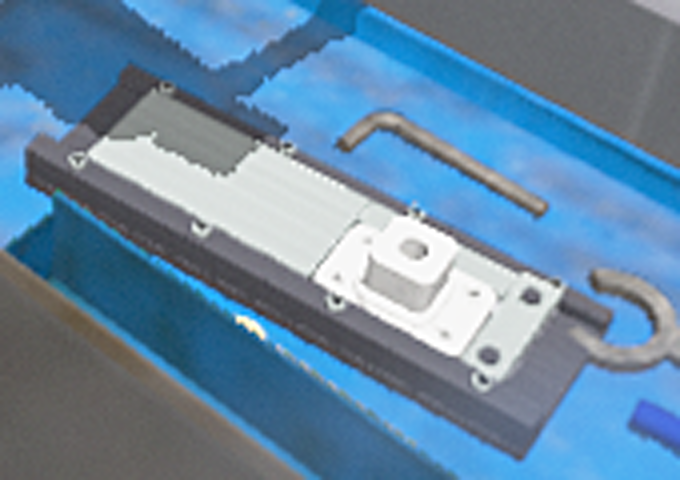

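The picture shows the bracket sunk flat in the pocket (crop 405,290), against the end stop plate. The boss top is at 48 mm and the flange at 22 mm on both ends, as expected. The hex key hasn't moved.

```bash
python3 -c "
from h import *
job_done(); rep('done')"
```

```text
the job is handed in; nothing more can be done
the job is handed in; nothing more can be done
```

The bracket is in the pocket, lying flat and fully down as far as my checks show, and the job is handed in. I gave the hand-in about 26 s into the 48 s limit. The interface gives no verdict, so this rests on my own measurements.

**What I did:**
- I picked the smaller bracket by its boss and set it down on the entry end until I felt about 8 N.
- I nudged it to the fence, which I felt at TCP nest y ≈ -8 mm, and backed off about 1 mm.
- I slid it along the plate still gripped. The readings I logged while sliding stayed at or below about 9 N, and the highest anywhere was about 10 N, at the fence.
- Plate support vanished at x ≈ 52 mm and I felt the end stop at 55 mm. I backed off to 53.5 mm, lowered it 6 mm onto the floor, opened the gripper and moved clear.

**Last checks:**

| Check | Measured | Target |
|---|---|---|
| Boss top height | 48.0 mm (top camera), 47.5 mm (side camera) | 48 mm |
| Flange top height | 22.0 mm and 22.3 mm at the two ends | 22 mm |
| Bracket centre, nest x | 53–55 mm | 30 to 76 mm |
| Bracket centre, nest y | -6 to -8 mm | -12 to 0 mm |
| Yaw error | 1–3° | under 0.12 rad (about 7°) |

**Where the checks disagreed or were incomplete:**
- The two cameras differ by about 2 mm on position, which matches the calibration limit.
- The side camera's slope over the small boss top read 0.023, against 0.005 from the top camera. I took that as depth noise, because the flange heights at both ends agree.
- One flange reading from the top camera was empty, because something blocked its view.
- The hex key looked undisturbed in the final side picture. I didn't look at or measure the bushes again, but no motion went near them.

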